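# Tip a plaster mould up on the drying slats for pouring

### The arm

A 6-joint arm with a two-finger parallel gripper is mounted at the origin on the work surface. World frame = base frame: x ahead of the robot, y to its left, z up, the work surface at z = 0. Lengths are in m, angles in rad, forces in N, time in s.
With the tool pointing down it reaches from about 0.35 to 0.975 m from the base axis. Payload 7.1 kg.
Tool frame: the origin (TCP) lies at the very end of the fingers, on their centre line; the grasp point (between the pads) lies manip.hold_point_z behind it (manip.hold_point_z is the distance from the TCP to the grasp point, in m); z points along the fingers, y is the line along which they close (so a half turn about z gives the same grasp; the last joint's range is limited). The gripper opens to 88 mm and grips with 3 to 60 N. Pads are 20 mm wide; open, the fingers measure 115 mm over their backs; the gripper's body (75 mm by 178 mm) begins 61 mm behind the grasp point.
Start: joints at [1.2, 0.423, 1.63, -0, 1.089, -0.019], TCP at [0.215, 0.587, 0.223] pointing down, gripper open.
Joint ranges: [-3, 3], [-0.9, 2.11], [0.09, 2.58], [-1.31, 4.45], [0.11, 2.69], [-2.54, 2.54]. Speed limits (rad/s): [2.39, 2.39, 3.01, 3.14, 3.14, 3.14].

### API

Orientations are given as a rotation vector (axis times angle).
In Python, from rig import sensors, snapshot, job, manip gives the robot as it stands.
- The arm moves only by the shell command python3 -m inch 'ROWS' [OPENING] [FORCE]. ROWS is JSON, a list of rows, each a list of 2 entries, a list of its own where there are three numbers: the shift along the tool's x, y, z in units of 25 mm (1.0 is 25 mm), then the turn about the tool's z in units of 8 degrees (1.0 is 8 degrees). A call has 1 to 12 rows; each row shifts and turns the commanded pose from where the row before left it, along the tool's axes as they then stand; what a row does not reach is not made up. A row lasts 1/10 s, in which the tool goes at most 50 mm and 8.59 degrees, less where a joint would pass 70% of its speed; a pose out of reach is approached as far as the arm can. A call is refused whole if a number of a shift passes 1 or a number of a turn 1, either way. A call with a gripper value outside its range is refused whole. OPENING is the closure, from -1 (fully open) to 1 (shut), set as the call begins (- or left out, the last holds). The fingers move at their own pace and stop on an object; FORCE is the grip in N (left out, the last holds). Time passes only in rows, so rows that do not move let the fingers close. It gives the time, the measured TCP pose, the force, the opening and the grip force at its end, in the units of the state.
- sensors.read_state(): the state, without advancing time (a new reading comes with each control period).
- snapshot(name): name is "scene" or "top" or "wrist"; returns a dict with "color" (400x640x3 uint8, red, green, blue), "range_z" (400x640 float32, m along the optical axis (not along the pixel's ray), 0 where there is no reading), "fx", "fy", "cx", "cy" (pixels), "dist_coeffs" ([k1, k2, p1, p2, k3] as OpenCV has them; the pictures are not rectified), "rvec" (rotation vector, rad) and "tvec" (3), from world to camera coordinates, as OpenCV has them. Camera axes: x right, y down, z forward; pixel columns grow to the right and rows downward; lengths in m; the calibration is good to about 2 mm. A picture is of the moment at which its call begins.
- job.hand_in(): hands the job in; it is judged then, once.
The state is a dict: "time_s": time; "qpos": joint angles; "qvel": joint speeds; "joint_efforts": joint torques, N m; "eef_pos": TCP position; "ee_rot": TCP orientation; "force": force on the tool from outside, world axes, zero at the start; "ft_torque": the same for the moment, N m; "width": opening from 0.0 (shut) to 1.0 (fully open); "finger_force": force on a finger pad.
Only numpy, scipy, OpenCV 4.12 (cv2) and the standard library are available. Lean on these libraries where they do the work, as an engineer would, in place of code of your own. Each camera call takes 0.05 s, during which the arm holds its last target. There are 200 camera calls.

### The job

Get the plaster mould ready for pouring: first lift the spacer board off the top of the mould and lay it squarely on the pile of boards like it. Then push the mould against the front slat of the fixed wooden drying rack and tip it over that slat, so that it ends up lying flat and roughly square on the slats with its pour hole facing up. Leave the boards piled, do not drop the board, and do not disturb the bowl on the banding wheel, the bottle or the brush cup.

Things in the scene. Friction and masses are not known exactly. Their poses are not given: they have to be found in the camera images.
- rack: Drying rack fixed to the bench: three parallel wooden slats, each 22 mm wide, 200 mm long and 12 mm high, 45 mm apart centre to centre. Origin on the bench surface below the middle of the robot-side edge of the front slat; that edge is the fence. x points level across the slats away from the robot (slats cover x = 0 to 112 mm), y along the slats (-100 to +100 mm), z up.
- mould: White plaster casting mould, a loose block of 0.65 to 0.9 kg, too wide for most grippers: at the start 95 mm along its x, 130 mm along its y, 105 mm high along its z. Origin at the centre of its starting underside. It starts on the bench before the rack, its +x face 15 to 45 mm short of the front slat and within about 0.12 rad of parallel to it. Rightly tipped, its x axis points straight down.
- mould_centre (a point): Centre of the mould block, 52.5 mm above its origin. Pushed low the mould slides on the bench; pushed high before it meets the slat it may tip early. Held by the slat, it pivots about the slat's upper edge; 3 to 8 N near its top starts it. The pushed face rises as it tips: rise along that arc or rubber fingers jam. Past 50 degrees it falls by itself.
- board: Loose plywood spacer board lying on top of the mould, its underside 105 mm above the bench: 50 mm along x, 150 mm along y, 15 mm thick, 80 g. Origin at the centre of its underside, z up.
- pile_top: Upper of the two plywood boards already piled on the bench to one side (left or right of the rack), the same size as the spacer board: 50 x 150 x 15 mm, long along y. Origin at the centre of its underside, which starts 15 mm above the bench; its upper face is 30 mm above the bench. Loose.
- pile_bottom: Lower board of that pile, same 50 x 150 x 15 mm, lying on the bench. Origin at the centre of its underside. Loose.
- wheel: Aluminium banding wheel fixed on the bench on the other side from the pile, 160 mm across, 52 mm high, origin at the centre of its foot. Leave alone.
- bowl: Clay bowl 124 mm across and 85 mm high standing on the banding wheel, origin at the centre of its foot. Not to be disturbed.
- bottle: Pale plastic bottle with a blue cap, 64 mm across, 190 mm high, standing beside the far end of the rack, left or right, origin at the centre of its foot. Not to be disturbed.
- brush_cup: Blue cup, 76 mm across, 90 mm high, brushes standing in it to about 180 mm, beside the far end of the rack on the other side, origin at the centre of its foot. Not to be disturbed.
- pour_hole (a point): Mouth of the mould's round pour hole (36 mm wide, 18 mm deep), in the mould's -x face, the side turned away from the rack; midway along y, 42.5 mm above the starting underside. Once tipped it looks up, about 107 mm above the bench. The tipped mould overhangs the front slat by some 10 to 15 mm; if its lower edge is left leaning on the bench, it can be pushed on forward until it lies flat.
Not all that is in view belongs to the job. What is shaped like the pile_bottom but blue or purple is not meant.

How it is judged:
By the outcome, as a careful person would: the job done as asked, in the order asked, and still so for the second after the job is handed in, with the robot touching nothing.
It also fails if it takes over 58 s, if anything falls off the work surface, if the arm or the gripper's body presses on something with over 40 N, if the wrist force passes 120 N, or if a joint passes its speed limit or range.

## Working session

There is one attempt and no reset: what is moved stays moved. The work goes in short steps, Python scripts to look and compute and a shell command to move; the robot and the scene stay as the last step left them, time stands still between calls to the robot, and variables do not carry over. Pictures are saved under pics/ and viewed, at most 10 in all, crops included, and the job is handed in when it is done.

```bash
mkdir -p pics; cat > h.py <<'E'
import numpy as np, cv2
from rig import sensors, snapshot, job, manip
def cloud(s):
    z=s["range_z"]; h,w=z.shape
    K=np.array([[s["fx"],0,s["cx"]],[0,s["fy"],s["cy"]],[0,0,1.]])
    v,u=np.mgrid[0:h,0:w]
    p=cv2.undistortPoints(np.stack([u,v],-1).reshape(-1,1,2).astype(float),K,np.array(s["dist_coeffs"],float)).reshape(h,w,2)
    c=np.dstack([p[...,0]*z,p[...,1]*z,z])
    R=cv2.Rodrigues(np.array(s["rvec"],float))[0]
    P=(c-np.array(s["tvec"]).ravel())@R
    P[z==0]=np.nan
    return P
def save(s,n): cv2.imwrite("pics/"+n,s["color"][...,::-1])
E
python3 - <<'E'
from h import *
for n in("top","scene"):
    s=snapshot(n); save(s,n+"0.png"); np.save(n+"0.npy",cloud(s)); np.save(n+"0c.npy",s["color"])
print(sensors.read_state(), manip.hold_point_z)
E
```

```text
{'time_s': 0.1, 'qpos': array([ 1.19998646e+00,  4.23782524e-01,  1.63058601e+00,  6.25474431e-06,
        1.08861053e+00, -1.90301222e-02]), 'qvel': array([-0.00119428, -0.00212599, -0.00229647, -0.00105943, -0.00143402,
        0.00021285]), 'joint_efforts': array([ 5.46909769e-05, -5.45613277e+01, -2.74326146e+01,  6.45286543e-02,
        1.88074593e-02, -4.27297186e-05]), 'eef_pos': array([0.21516828, 0.58626732, 0.22197896]), 'ee_rot': array([-5.49685974e-01, -3.09285045e+00,  2.13464918e-03]), 'force': array([-0.41024135, -0.55578789, -0.33671319]), 'ft_torque': array([-0.01661175,  0.03722476, -0.09119492]), 'finger_force': 0.0, 'width': 0.9990420519961247} 0.0187
```

View pics/top0.png

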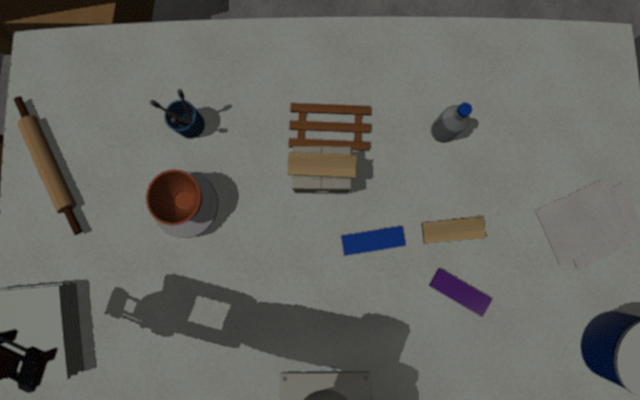

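View pics/scene0.png

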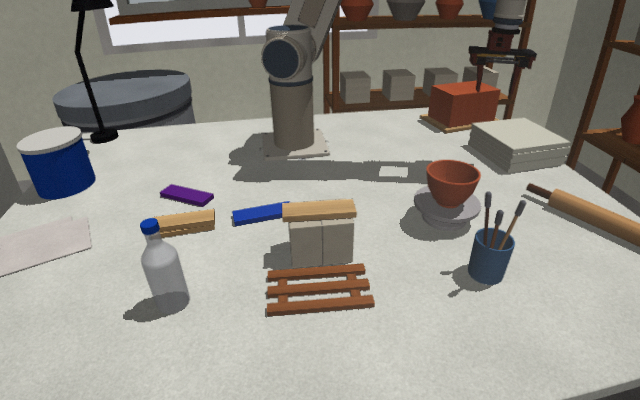

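The top view shows the tan spacer board on the mould at (322,163), the rack at (330,127), the tan pile at (454,230), the bowl at (178,200), the bottle at (452,122) and the cup at (183,117).
These could be taken for the boards I want: tan at (322,163), tan at (454,230), blue at (374,240), purple at (460,291). By the description, the spacer is the one at (322,163) and the pile is at (454,230); the blue and purple ones are decoys.

```bash
cat > m.py <<'E'
from h import *
def rect(P,box,zlo,zhi,name):
    u0,u1,v0,v1=box; Q=P[v0:v1,u0:u1].reshape(-1,3); Q=Q[(Q[:,2]>zlo)&(Q[:,2]<zhi)]
    if len(Q)<20: print(name,"few",len(Q)); return
    (c,wh,a)=cv2.minAreaRect((Q[:,:2]*1000).astype(np.float32))
    b=cv2.boxPoints((c,wh,a)); e=[b[1]-b[0],b[2]-b[1]]; l=max(e,key=np.linalg.norm)
    ang=np.degrees(np.arctan2(l[1],l[0]))%180
    print(name,len(Q),"c",np.round(c,1),"wh",np.round(wh,1),"long axis deg",round(ang,1),"z",np.round(np.median(Q[:,2])*1000,1), "median-xy",np.round(np.mean(Q[:,:2],0)*1000,1))
E
python3 - <<'E'
from m import *
P=np.load("top0.npy")
rect(P,(270,380,130,210),.112,.135,"board")
rect(P,(270,380,130,210),.095,.109,"mouldtop")
rect(P,(410,500,205,255),.022,.045,"pile")
rect(P,(275,390,95,152),.007,.02,"rack")
rect(P,(330,415,220,260),.004,.05,"blue")
rect(P,(420,500,95,150),.03,.25,"bottle")
rect(P,(145,215,85,142),.03,.25,"cup")
rect(P,(130,235,155,240),.08,.2,"bowl")
S=np.load("scene0.npy")
rect(S,(270,370,190,230),.112,.135,"board s")
rect(S,(270,370,190,230),.095,.109,"mouldtop s")
rect(S,(255,385,255,325),.009,.02,"rack s")
rect(S,(150,225,200,240),.022,.045,"pile s")
# mould front face from scene
Q=S[215:262,275:365].reshape(-1,3);Q=Q[(Q[:,2]>.02)&(Q[:,2]<.095)]
print(len(Q),np.percentile(Q[:,0],[5,50,95]),np.percentile(Q[:,1],[1,50,99]));print(np.polyfit(Q[:,1],Q[:,0],1))
im=cv2.imread("pics/top0.png");cv2.imwrite("pics/crop.png",cv2.resize(im[90:260,270:500],None,fx=3.4,fy=3.4,interpolation=3))
E
```

```text
board 1492 c [587.8   1.2] wh [149.9  48.6] long axis deg 86.7 z 120.3 median-xy [587.2   1. ]
mouldtop 1128 c [584.    1.1] wh [133.2  93.5] long axis deg 88.7 z 105.1 median-xy [575.4   2.2]
pile 1305 c [ 443.3 -310.5] wh [ 50.5 149.9] long axis deg 94.0 z 30.2 median-xy [ 443.2 -309.7]
rack 2141 c [702.6   0. ] wh [232.1 115. ] long axis deg 87.0 z 12.1 median-xy [703.9 -17.2]
blue 1348 c [ 422.6 -117.5] wh [203.9  94.2] long axis deg 89.3 z 15.1 median-xy [ 421.7 -117.5]
bottle 998 c [ 687.8 -295. ] wh [64.1 55.3] long axis deg 35.6 z 126.2 median-xy [ 681.4 -288.7]
cup 993 c [714.1 332.1] wh [76.9 76.1] long axis deg 76.4 z 80.9 median-xy [713.7 330.7]
bowl 1599 c [517.7 325.7] wh [120.5 121.7] long axis deg 105.1 z 117.3 median-xy [521.9 341.4]
board s 1209 c [589.6   0.8] wh [148.9  53.7] long axis deg 86.6 z 120.1 median-xy [ 5.945e+02 -4.000e-01]
mouldtop s 743 c [ 5.847e+02 -5.000e-01] wh [147.7  99.7] long axis deg 87.9 z 105.1 median-xy [618.5   2. ]
rack s 2956 c [693.  -17.3] wh [198.6 135.9] long axis deg 87.0 z 12.0 median-xy [702.1 -18.3]
pile s 790 c [ 444.5 -310.9] wh [ 55.2 148.7] long axis deg 94.6 z 30.1 median-xy [ 447.9 -303.7]
1832 [0.62981787 0.63202223 0.63414263] [-0.06334914 -0.00067892  0.06459101]
[0.03686488 0.63169198]
```

View pics/crop.png

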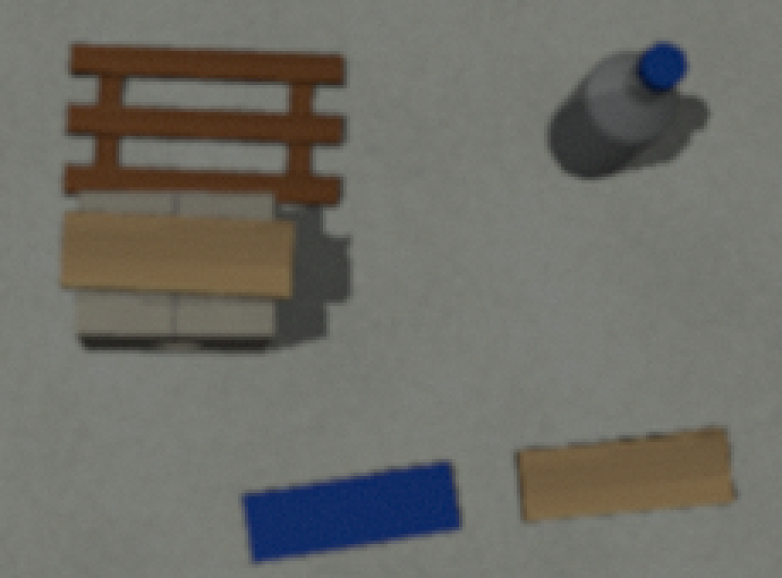

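The crop confirms it: the tan spacer lies on the mould, with the two-board tan pile at lower right. The blue board is separate.

```bash
cat > d.py <<'E'
from h import *
import sys
from scipy.spatial.transform import Rotation as Ro
def delta(x,y,z,yaw):
    s=sensors.read_state(); R=Ro.from_rotvec(s["ee_rot"]).as_matrix()
    a=np.degrees(np.arctan2(R[1,1],R[0,1])); d=(yaw-a+90)%180-90
    R2=R@Ro.from_rotvec([0,0,-np.radians(d)]).as_matrix()
    t=np.array([x,y,z])-s["eef_pos"]
    print("t",round(s["time_s"],2),"pos",np.round(s["eef_pos"]*1000,1),"yawY",round(a,1),"tilt",np.round(R[:,2],3),"F",np.round(s["force"],1),"w",round(s["width"],3),"ff",round(s["finger_force"],1),"q",np.round(s["qpos"],2))
    print("turn units",round(-d/8,2),"| shift units now",np.round(R.T@t/.025,2),"| after turn",np.round(R2.T@t/.025,2))
if __name__=="__main__": delta(*map(float,sys.argv[1:5]))
E
python3 - <<'E'
from m import *
for n,box in(("top",(275,390,95,155)),("scene",(255,385,255,325))):
    P=np.load(n+"0.npy").copy();c=np.load(n+"0c.npy").astype(int)
    P[~((c[...,0]>1.6*c[...,2]+10))]=np.nan
    rect(P,box,.006,.016,"rack "+n)
    u0,u1,v0,v1=box;Q=P[v0:v1,u0:u1].reshape(-1,3);Q=Q[(Q[:,2]>.006)&(Q[:,2]<.016)]
    for a in (2,2.5,3,3.5):
        t=np.radians(-a);X=Q[:,0]*np.cos(t)+Q[:,1]*np.sin(t);Y=-Q[:,0]*np.sin(t)+Q[:,1]*np.cos(t)
        h=np.histogram(X,bins=np.arange(.62,.8,.003))[0]; print(a,np.round(np.percentile(X,[.5,99.5]),4),np.round(np.percentile(Y,[.5,99.5]),4),(h**2).sum())
E
python3 d.py .5878 .001 .18 -3.3
```

```text
rack top 1708 c [702.8 -17.3] wh [195.9 108.9] long axis deg 86.3 z 12.0 median-xy [704.2 -17.5]
2 [0.6466 0.7557] [-0.0897  0.1036] 131344
2.5 [0.6473 0.7554] [-0.0833  0.11  ] 133836
3 [0.648  0.7552] [-0.0773  0.1165] 134704
3.5 [0.6485 0.7552] [-0.0713  0.1225] 134324
rack scene 2985 c [703.6 -18.2] wh [198.1 114.6] long axis deg 87.2 z 11.8 median-xy [708.2 -20.2]
2 [0.648  0.7608] [-0.0914  0.1042] 371527
2.5 [0.6483 0.7604] [-0.0852  0.1103] 386413
3 [0.6484 0.7602] [-0.0793  0.1164] 389215
3.5 [0.6481 0.7602] [-0.0734  0.1227] 377349
t 0.1 pos [215.2 586.3 222. ] yawY 69.8 tilt [-0.001 -0.001 -1.   ] F [-0.4 -0.6 -0.3] w 0.999 ff 0.0 q [ 1.2   0.42  1.63  0.    1.09 -0.02]
turn units 9.14 | shift units now [-22.06 -16.84   1.7 ] | after turn [-22.51  16.23   1.7 ]
```

```bash
python3 -m inch '[[[0,0,0],1],[[0,0,0],1],[[0,0,0],1],[[0,0,0],1],[[0,0,0],1],[[0,0,0],1],[[0,0,0],1],[[0,0,0],1],[[0,0,0],1],[[0,0,0],0.14]]' -1 | tail -3
python3 -m inch '[[[-0.7,0.5,0],0],[[-1,0.72,0],0],[[-1,0.72,0],0],[[-1,0.72,0],0],[[-1,0.72,0],0],[[-1,0.72,0],0],[[-1,0.72,0],0],[[-1,0.72,0],0],[[-1,0.72,0],0],[[-1,0.72,0],0],[[-1,0.72,0],0],[[-1,0.72,0],0]]' >/dev/null
python3 -m inch '[[[-1,0.72,0.1],0],[[-1,0.72,0.1],0],[[-1,0.72,0.2],0],[[-1,0.72,0.2],0],[[-1,0.72,0.2],0],[[-1,0.72,0.2],0],[[-1,0.72,0.2],0],[[-1,0.72,0.2],0],[[-1,0.72,0.2],0],[[-1,0.72,0.2],0],[[-0.7,0.5,0],0],[[0,0,0],0]]' >/dev/null
python3 d.py .588 .001 .109 -3.3
```

```text
force: [0.2, -0.2, -0.3]
width: 1.001
finger_force: 0.0
t 3.5 pos [586.1   1.7 177.4] yawY -3.3 tilt [ 0.    -0.001 -1.   ] F [-0.3  0.7  0.4] w 1.001 ff 0.0 q [-0.02  0.42  1.75 -0.    0.97  0.04]
turn units 0.0 | shift units now [-0.02  0.08  2.74] | after turn [-0.02  0.08  2.74]
```

```bash
python3 -m inch '[[[0,0.08,0.6],0],[[0,0,0.7],0],[[0,0,0.6],0],[[0,0,0.5],0],[[0,0,0.25],0],[[0,0,0.09],0],[[0,0,0],0]]' >/dev/null; python3 d.py .588 .001 .109 -3.3
python3 -m inch '[[[0,0,0],0],[[0,0,0],0],[[0,0,0],0],[[0,0,0],0],[[0,0,0],0],[[0,0,0],0],[[0,0,0],0],[[0,0,0],0]]' 0.6 15 >/dev/null; python3 d.py .588 .001 .109 -3.3
```

```text
t 4.2 pos [587.7   4.7 109. ] yawY -3.3 tilt [-0. -0. -1.] F [0.3 0.9 0.1] w 1.0 ff 0.0 q [-0.01  0.52  1.79 -0.    0.84  0.04]
turn units 0.01 | shift units now [-0.15  0.02  0.  ] | after turn [-0.15  0.02  0.  ]
t 5.0 pos [587.8   4.4 109.4] yawY -3.3 tilt [ 0. -0. -1.] F [-0.3 -0.1  2.5] w 0.566 ff 15.0 q [-0.01  0.52  1.79 -0.    0.84  0.04]
turn units 0.0 | shift units now [-0.14  0.01  0.01] | after turn [-0.14  0.01  0.01]
```

```bash
python3 -m inch '[[[0,0,-0.1],0],[[0,0,-0.3],0],[[0,0,-0.5],0],[[0,0,-0.7],0],[[0,0,-0.4],-0.3],[[0,0,0],-0.4],[[0,0,0],-0.22],[[0,0,0],0]]' - 25 >/dev/null; python3 d.py .4435 -.3074 .034 4.1; python3 - <<'E'
from m import *
s=snapshot("top");P=cloud(s);rect(P,(260,390,100,210),.135,.19,"held")
c=s["color"].astype(int);P[~(c[...,0]>c[...,2]*1.3)]=np.nan;rect(P,(260,390,100,210),.14,.19,"held tan")
s=snapshot("scene");P=cloud(s);c=s["color"].astype(int);P[~(c[...,0]>c[...,2]*1.3)]=np.nan;rect(P,(250,390,130,230),.135,.19,"held tan s")
E
```

```text
t 5.8 pos [587.9   4.5 160.3] yawY 4.1 tilt [ 0.001  0.    -1.   ] F [ 1.1 -0.4 -0.8] w 0.567 ff 25.0 q [-0.01  0.45  1.76  0.    0.93 -0.08]
turn units -0.0 | shift units now [-12.03  -6.66   5.04] | after turn [-12.03  -6.66   5.04]
held 219 c [592.7  11. ] wh [121.2  26.9] long axis deg 89.7 z 171.3 median-xy [591.9  19.2]
held tan 214 c [592.5  11. ] wh [121.2  23.2] long axis deg 89.5 z 171.3 median-xy [592.   19.7]
held tan s 1276 c [591.3   1. ] wh [ 63.7 149.7] long axis deg 93.8 z 170.7 median-xy [ 6.e+02 -5.e-01]
```

```bash
python3 -m inch '[[[-0.5,-0.25,0],0],[[-0.9,-0.5,0],0],[[-1,-0.55,0],0],[[-1,-0.55,0],0],[[-1,-0.55,0],0],[[-1,-0.55,0],0],[[-1,-0.55,0],0],[[-1,-0.55,0],0],[[-1,-0.55,0],0],[[-1,-0.55,0],0],[[-1,-0.55,0],0],[[-0.9,-0.55,0.3],0]]' >/dev/null
python3 -m inch '[[[-0.5,-0.3,0.5],0],[[-0.23,-0.21,0.8],0],[[0,0,0.8],0],[[0,0,0.7],0],[[0,0,0],0],[[0,0,0],0]]' >/dev/null; python3 d.py .4435 -.3074 .034 4.1
```

```text
t 7.7 pos [ 440.1 -307.3   81.3] yawY 4.1 tilt [-0.001  0.001 -1.   ] F [-0.3  0.1 -0. ] w 0.569 ff 25.0 q [-0.63  0.51  1.91  0.    0.73 -0.7 ]
turn units -0.0 | shift units now [-0.02  0.14  1.89] | after turn [-0.02  0.14  1.89]
```

```bash
python3 -m inch '[[[0,0.14,0.5],0],[[0,0,0.5],0],[[0,0,0.4],0],[[0,0,0.2],0],[[0,0,0.1],0],[[0,0,0.1],0],[[0,0,0.05],0],[[0,0,0.02],0],[[0,0,0],0],[[0,0,0],0]]' >/dev/null; python3 d.py .4435 -.3074 .0345 4.1
```

```text
t 8.7 pos [ 444.1 -307.4   35.2] yawY 4.1 tilt [ 0. -0. -1.] F [-0.   1.1 -0.8] w 0.566 ff 25.0 q [-0.63  0.59  1.91 -0.    0.64 -0.7 ]
turn units -0.0 | shift units now [ 0.   -0.03  0.03] | after turn [ 0.   -0.03  0.03]
```

```bash
python3 -m inch '[[[0,-0.02,0.03],0],[[0,0,0.02],0],[[0,0,0],0],[[0,0,0],0]]' >/dev/null; python3 d.py .4435 -.3074 .0345 4.1; python3 -m inch '[[[0,0,0],0],[[0,0,0],0],[[0,0,0],0],[[0,0,0],0],[[0,0,0],0],[[0,0,0],0],[[0,0,0],0],[[0,0,0],0]]' -1 >/dev/null; python3 d.py .4435 -.3074 .0345 4.1;  python3 -m inch '[[[0,0,-0.3],0],[[0,0,-0.6],0],[[0,0,-1],0],[[0,0,-1],0],[[0,0,-1],0],[[0,0,-0.5],0],[[0,0,0],0]]' 1 >/dev/null;python3 d.py .45 .015 .08 4.1
```

```text
t 9.1 pos [ 443.7 -307.5   34.4] yawY 4.1 tilt [ 0. -0. -1.] F [-1.7  1.7  4.9] w 0.565 ff 25.0 q [-0.63  0.59  1.91  0.    0.64 -0.7 ]
turn units -0.0 | shift units now [ 0.   -0.01 -0.01] | after turn [ 0.   -0.01 -0.01]
t 9.9 pos [ 443.5 -307.3   33.7] yawY 4.1 tilt [ 0.  0. -1.] F [-0.3  0.2 -0.4] w 1.001 ff 0.0 q [-0.63  0.59  1.91  0.    0.63 -0.7 ]
turn units -0.0 | shift units now [-0.   -0.   -0.03] | after turn [-0.   -0.   -0.03]
t 10.6 pos [ 444.6 -308.2  146.1] yawY 4.1 tilt [ 0.004 -0.003 -1.   ] F [-0.1 -1.   0.1] w 0.398 ff 0.0 q [-0.63  0.4   1.87  0.    0.86 -0.7 ]
turn units -0.0 | shift units now [12.89  1.13  2.61] | after turn [12.89  1.13  2.61]
```

```bash
python3 -m inch '[[[0.3,0,0],-0.8],[[0.5,0,0],-1],[[0,0,0],-1],[[0,0,0],-1],[[0,0,0],-1],[[0,0,0],-1],[[0,0,0],-1],[[0,0,0],-1],[[0,0,0],-1],[[0,0,0],-1],[[0,0,0],-0.56],[[0,0,0],0]]' -0.7 >/dev/null; python3 d.py .495 .005 .04 87; python3 - <<'E'
from m import *
s=snapshot("top");save(s,"top1.png")
P=cloud(s);c=s["color"].astype(int);P[~(c[...,0]>c[...,2]*1.3)]=np.nan
rect(P,(410,500,190,265),.037,.06,"pile"); rect(P,(410,500,190,265),.01,.036,"pile lower")
s=snapshot("scene");save(s,"scene1.png");P=cloud(s);rect(P,(150,225,190,240),.037,.055,"pile s");
rect(P,(270,370,190,235),.095,.109,"mouldtop s")
Q=P[215:262,275:365].reshape(-1,3);Q=Q[(Q[:,2]>.02)&(Q[:,2]<.095)]
print(np.polyfit(Q[:,1],Q[:,0],1))
E
```

```text
t 11.8 pos [ 440.1 -287.1  142.7] yawY 87.0 tilt [-0.002  0.001 -1.   ] F [ 0.   0.9 -0.3] w 0.853 ff 0.0 q [-0.6   0.39  1.91 -0.    0.84 -2.12]
turn units -0.0 | shift units now [-1.59 11.78  4.11] | after turn [-1.59 11.78  4.11]
pile 264 c [ 441.7 -281.3] wh [47.4 94. ] long axis deg 94.8 z 45.0 median-xy [ 445. -283.]
pile lower few 6
pile s 831 c [ 445.1 -310.8] wh [ 53.6 150.1] long axis deg 94.4 z 45.2 median-xy [ 448.3 -305.8]
mouldtop s 1858 c [585.5   2.1] wh [130.   99.3] long axis deg 88.6 z 105.2 median-xy [593.3   1. ]
[0.04086483 0.63165837]
```

View pics/scene1.png

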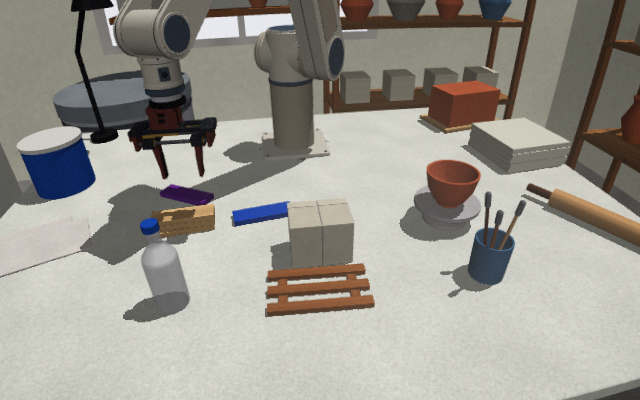

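The scene view shows the three boards stacked squarely at (185,220), and the mould bare at (320,232) just short of the rack at (320,288). Next I go behind the mould.

```bash
python3 -m inch '[[[0,0.5,0],0],[[-0.1,1,0],0],[[-0.1,1,0],0],[[-0.15,1,0],0],[[-0.15,1,0],0],[[-0.15,1,0],0],[[-0.15,1,0],0],[[-0.15,1,0],0],[[-0.15,1,0],0],[[-0.15,1,0],0],[[-0.15,1,0],0],[[-0.1,1,0],0]]' >/dev/null
python3 -m inch '[[[0,0.28,0.3],0],[[0,0,0.6],0],[[0,0,0.9],0],[[0,0,0.9],0],[[0,0,0.7],0],[[0,0,0.5],0],[[0,0,0.2],0],[[0,0,0],0]]' >/dev/null; python3 d.py .5268 .004 .04 87
```

```text
t 13.9 pos [493.2   4.4  40.6] yawY 86.9 tilt [-0.001 -0.    -1.   ] F [-0.2  0.4 -0. ] w 0.852 ff 0.0 q [-0.02  0.54  2.01 -0.    0.59 -1.53]
turn units -0.01 | shift units now [-1.34  0.05  0.02] | after turn [-1.34  0.05  0.02]
```

```bash
python3 -m inch '[[[-0.5,0,0],0],[[-0.5,0,0],0],[[-0.3,0,0],0],[[-0.2,0,0],0],[[-0.2,0,0],0],[[0,0,0],0]]' >/dev/null; python3 d.py .545 .004 .04 87
python3 -m inch '[[[-0.1,0,0],0],[[-0.1,0,0],0],[[-0.1,0,0],0],[[0,0,0],0]]' >/dev/null; python3 d.py .545 .004 .04 87; python3 - <<'E'
from m import *
s=snapshot("scene");P=cloud(s)
Q=P[215:262,275:365].reshape(-1,3);Q=Q[(Q[:,2]>.02)&(Q[:,2]<.095)]
print(np.polyfit(Q[:,1],Q[:,0],1))
E
```

```text
t 14.5 pos [536.1   2.3  41.2] yawY 87.0 tilt [-0.001 -0.    -1.   ] F [-3.1  0.4  0.4] w 0.849 ff 1.5 q [-0.02  0.58  1.92 -0.    0.65 -1.54]
turn units -0.0 | shift units now [-0.35  0.09  0.05] | after turn [-0.35  0.09  0.05]
t 14.9 pos [542.   2.  41.] yawY 86.9 tilt [-0.004  0.    -1.   ] F [-7.2  0.2  3.3] w 0.855 ff 3.5 q [-0.02  0.58  1.91  0.    0.66 -1.54]
turn units -0.01 | shift units now [-0.12  0.09  0.04] | after turn [-0.12  0.09  0.04]
[0.05387511 0.64772846]
```

```bash
python3 -m inch '[[[-0.08,0,0],0],[[0,0,0],0]]' >/dev/null; python3 d.py .545 .004 .04 87
python3 -m inch '[[[-0.08,0,0],0],[[0,0,0],0]]' >/dev/null; python3 d.py .545 .004 .04 87
```

```text
t 15.15 pos [542.    1.9  40.8] yawY 86.9 tilt [-0.007  0.    -1.   ] F [-12.6   0.9   8.7] w 0.851 ff 6.5 q [-0.02  0.58  1.9   0.    0.66 -1.54]
turn units -0.01 | shift units now [-0.11  0.09  0.03] | after turn [-0.11  0.09  0.03]
t 15.35 pos [542.3   1.9  40.7] yawY 86.9 tilt [-0.01  0.   -1.  ] F [-18.5   1.8  12.3] w 0.848 ff 9.1 q [-0.02  0.59  1.9   0.    0.67 -1.54]
turn units -0.01 | shift units now [-0.1   0.09  0.03] | after turn [-0.1   0.09  0.03]
```

```bash
python3 -m inch '[[[0.5,0,0],0],[[0.1,0,-0.2],0],[[0,0,-0.6],0],[[0,0,-0.7],0],[[0,0,-0.3],0],[[0,0,0],0],[[0,0,0],0]]' >/dev/null; python3 d.py .541 .002 .085 87
```

```text
t 16.05 pos [533.2   2.5  86.5] yawY 87.0 tilt [ 0.001 -0.    -1.   ] F [ 0.1  0.6 -0.8] w 0.85 ff 0.0 q [-0.02  0.49  1.92 -0.    0.73 -1.54]
turn units -0.0 | shift units now [-0.31 -0.    0.06] | after turn [-0.31 -0.    0.06]
```

```bash
python3 -m inch '[[[-0.3,0,0.05],0],[[-0.06,0,0],0],[[-0.13,0,-0.16],0],[[-0.14,0,-0.16],0],[[-0.15,0,-0.15],0],[[-0.15,0,-0.15],0],[[-0.16,0,-0.14],0],[[-0.16,0,-0.13],0],[[0,0,0],0]]' >/dev/null; python3 d.py .564 .002 .107 87; python3 - <<'E'
from m import *
s=snapshot("scene");save(s,"scene2.png")
E
```

```text
t 16.95 pos [565.1   0.8 108. ] yawY 87.0 tilt [ 0.002 -0.    -1.   ] F [-3.7 -0.5  0.5] w 0.852 ff 1.4 q [-0.02  0.49  1.84 -0.    0.81 -1.54]
turn units -0.0 | shift units now [0.05 0.05 0.04] | after turn [0.05 0.05 0.04]
```

View pics/scene2.png

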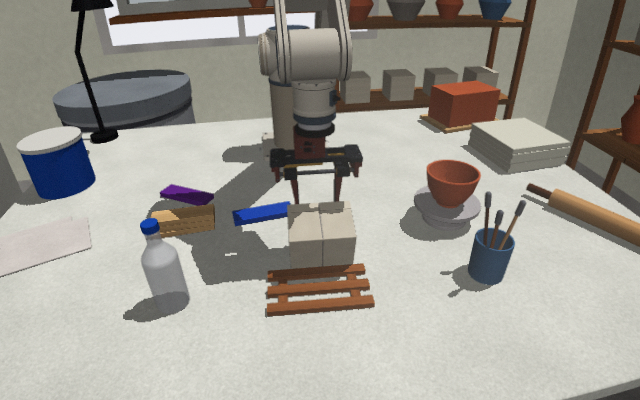

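The mould at (320,235) is tipping evenly over the front slat, at about 15°, with both fingers on its back face. I keep following the arc.

```bash
python3 -m inch '[[[-0.17,0,-0.12],0],[[-0.17,0,-0.12],0],[[-0.18,0,-0.11],0],[[-0.18,0,-0.1],0],[[-0.19,0,-0.09],0],[[-0.19,0,-0.09],0],[[-0.2,0,-0.07],0],[[-0.2,0,-0.07],0],[[0,0,0],0]]' >/dev/null; python3 d.py .601 0 .126 87
```

```text
t 17.9 pos [602.1  -1.2 126.9] yawY 87.0 tilt [ 0.002 -0.    -1.   ] F [-1.1  0.3  0.9] w 0.854 ff 0.5 q [-0.02  0.51  1.75 -0.    0.88 -1.54]
turn units -0.0 | shift units now [0.05 0.04 0.03] | after turn [0.05 0.04 0.03]
```

```bash
python3 -m inch '[[[-0.2,0,-0.06],0],[[-0.2,0,-0.05],0],[[-0.2,0,-0.04],0],[[-0.2,0,-0.04],0],[[-0.21,0,-0.03],0],[[-0.21,0,-0.02],0],[[-0.21,0,0],0],[[-0.21,0,0],0],[[0,0,0],0],[[0,0,0],0]]' >/dev/null; python3 d.py .601 0 .126 87;python3 -m inch '[[[0,0,-0.4],0],[[0.2,0,-0.8],0],[[0.6,0,-0.6],0],[[1,0,0],0],[[1,0,0],0],[[1,0,0],0],[[1,0,0],0],[[0.6,0,0],0],[[0,0,0],0]]' >/dev/null; python3 - <<'E'
from m import *
s=snapshot("scene");save(s,"scene3.png");P=cloud(s)
rect(P,(260,390,200,310),.085,.125,"mould s")
Q=P[230:320,265:385].reshape(-1,3);Q=Q[(Q[:,2]>.025)&(Q[:,2]<.095)]
print(np.polyfit(Q[:,1],Q[:,0],1))
s=snapshot("top");save(s,"top3.png");P=cloud(s);rect(P,(270,390,80,200),.085,.125,"mould t")
Q=P[80:200,270:390].reshape(-1,3);Q=Q[(Q[:,2]>.085)];A=np.c_[Q[:,:2],np.ones(len(Q))];print(np.linalg.lstsq(A,Q[:,2],rcond=None)[0],np.percentile(Q[:,2],[2,50,98]))
E
```

```text
t 18.9 pos [641.7  -3.3 132.3] yawY 87.0 tilt [-0.  0. -1.] F [ 1.  -0.6 -0.5] w 0.849 ff 0.0 q [-0.02  0.55  1.65  0.    0.94 -1.54]
turn units -0.0 | shift units now [1.63 0.05 0.25] | after turn [1.63 0.05 0.25]
mould s 3040 c [672.5  -3.4] wh [130.3 108.9] long axis deg 87.0 z 107.0 median-xy [685.2  -4.4]
[0.04100958 0.7217795 ]
mould t 2323 c [676.2  -2.1] wh [128.1  96.2] long axis deg 87.0 z 106.9 median-xy [677.   -1.5]
[-2.27112035  0.18494619  1.66396582] [0.09228176 0.52246144 0.56875552]
```

View pics/scene3.png

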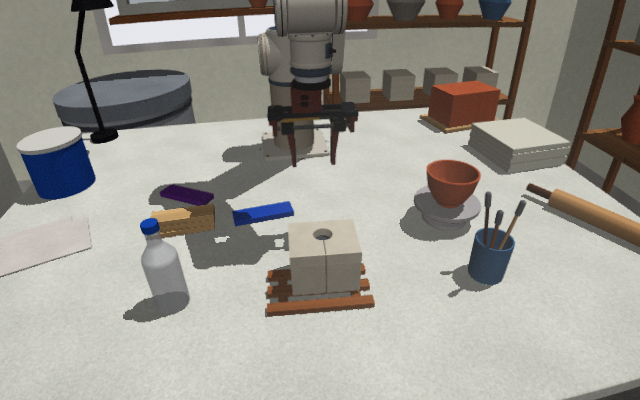

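View pics/top3.png

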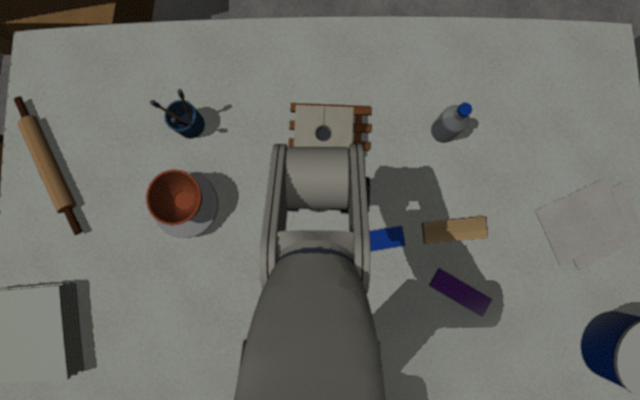

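The mould lies on the slats with its pour hole up, at (323,234) in the scene view; the pile, bowl, bottle and cup look untouched. I still need its flatness and overhang precisely.

```bash
python3 - <<'E'
from m import *
s=snapshot("scene");P=cloud(s)
Q=P[200:310,260:390].reshape(-1,3);T=Q[(abs(Q[:,2]-.107)<.006)]
A=np.c_[T[:,:2]-T[:,:2].mean(0),np.ones(len(T))];print("plane",np.linalg.lstsq(A,T[:,2],rcond=None)[0])
X=T[:,0]*np.cos(.0524)-T[:,1]*np.sin(.0524);print("top X",np.percentile(X,[.5,2,98,99.5]))
F=Q[(Q[:,2]>.03)&(Q[:,2]<.09)&(Q[:,0]>.7)];X=F[:,0]*np.cos(.0524)-F[:,1]*np.sin(.0524);print("far face X",np.percentile(X,[10,50,90]))
rect(P,(150,225,190,240),.037,.055,"pile s")
s=snapshot("top");P=cloud(s);Q=P[90:160,285:365].reshape(-1,3);T=Q[(abs(Q[:,2]-.107)<.006)];X=T[:,0]*np.cos(.0524)-T[:,1]*np.sin(.0524);print("top cam X",np.percentile(X,[.5,2,98,99.5]))
rect(P,(420,500,95,150),.03,.25,"bottle")
rect(P,(145,215,85,142),.03,.25,"cup")
rect(P,(130,235,155,240),.08,.2,"bowl")
rect(P,(410,500,205,255),.035,.06,"pile")
E
python3 d.py .601 0 .126 87
```

```text
plane [-0.00943384 -0.0014248   0.10701729]
top X [0.61906866 0.62122174 0.72464273 0.72532133]
far face X [0.72273368 0.7238995  0.72507632]
pile s 822 c [ 444.5 -311. ] wh [ 54.1 150.1] long axis deg 94.2 z 45.1 median-xy [ 447.9 -305.9]
top cam X [0.63065086 0.63287429 0.72144097 0.72275749]
bottle 1001 c [ 687.6 -295.1] wh [63.7 55.7] long axis deg 35.5 z 126.3 median-xy [ 681.3 -288.7]
cup 998 c [713.8 332.7] wh [78.4 76.3] long axis deg 79.4 z 80.3 median-xy [713.6 330.7]
bowl 1596 c [517.7 325.2] wh [120.2 122.4] long axis deg 94.6 z 117.1 median-xy [522.1 341.2]
pile 1351 c [ 443.3 -309.6] wh [ 50.5 150.3] long axis deg 93.9 z 45.1 median-xy [ 443.2 -308.2]
t 20.0 pos [508.2   3.8 178. ] yawY 87.0 tilt [ 0.002 -0.    -1.   ] F [ 1.3  0.2 -0. ] w 0.848 ff 0.0 q [-0.02  0.31  1.92 -0.    0.9  -1.53]
turn units -0.0 | shift units now [-3.71  0.05  2.08] | after turn [-3.71  0.04  2.08]
```

The mould is flat (plane tilt under 0.01) and square to the rack, but it overhangs about 29 mm because it slid back as it fell. I'll nudge it about 15 mm forward.

```bash
python3 -m inch '[[[-0.4,0,0.4],0],[[-0.7,0,0.7],0],[[-0.6,0,0.9],0],[[-0.4,0,0.9],0],[[-0.3,0,0.9],0],[[-0.2,0,0.7],0],[[-0.2,0,0.4],0],[[-0.25,0,0.2],0],[[0,0,0],0],[[0,0,0],0]]' >/dev/null; python3 d.py .608 -.001 .05 87
```

```text
t 21.0 pos [ 5.837e+02 -2.000e-01  5.030e+01] yawY 87.0 tilt [ 0.001 -0.    -1.   ] F [-1.   0.2  0.3] w 0.848 ff 0.0 q [-0.02  0.61  1.81 -0.    0.72 -1.54]
turn units -0.0 | shift units now [-0.97  0.02  0.01] | after turn [-0.97  0.02  0.01]
```

```bash
python3 -m inch '[[[-0.3,0,0],0],[[-0.3,0,0],0],[[-0.2,0,0],0],[[-0.15,0,0],0],[[-0.15,0,0],0],[[-0.15,0,0],0],[[-0.15,0,0],0],[[0,0,0],0]]' >/dev/null; python3 d.py .608 -.001 .05 87
python3 -m inch '[[[-0.1,0,0],0],[[-0.1,0,0],0],[[0,0,0],0]]' >/dev/null; python3 d.py .623 -.001 .05 87
```

```text
t 21.8 pos [616.8  -2.   49.7] yawY 87.0 tilt [-0.003  0.    -1.   ] F [-4.7 -0.3  1.6] w 0.848 ff 2.3 q [-0.02  0.64  1.73  0.    0.77 -1.54]
turn units -0.0 | shift units now [ 0.35  0.02 -0.01] | after turn [ 0.35  0.02 -0.01]
t 22.1 pos [621.5  -2.2  49.7] yawY 87.0 tilt [-0.004  0.    -1.   ] F [-4.9  0.4  3.7] w 0.852 ff 2.8 q [-0.02  0.65  1.72  0.    0.77 -1.54]
turn units -0.0 | shift units now [-0.06  0.05 -0.01] | after turn [-0.06  0.05 -0.01]
```

Now I retreat clear and verify.

```bash
python3 -m inch '[[[-0.1,0,0],0],[[0,0,0],0],[[0.5,0,0],0],[[0.8,0,0],0],[[0.8,0,-0.3],0],[[0.5,0,-1],0],[[0.5,0,-1],0],[[0.5,0,-1],0],[[0.5,0,-1],0],[[0,0,-0.6],0],[[0,0,0],0],[[0,0,0],0]]' >/dev/null; python3 d.py .6 0 .15 87; python3 - <<'E'
from m import *
s=snapshot("scene");save(s,"scene4.png");P=cloud(s)
Q=P[200:320,260:390].reshape(-1,3);T=Q[(abs(Q[:,2]-.107)<.006)]
A=np.c_[T[:,:2]-T[:,:2].mean(0),np.ones(len(T))];print("plane",np.linalg.lstsq(A,T[:,2],rcond=None)[0])
X=T[:,0]*np.cos(.0524)-T[:,1]*np.sin(.0524);print("top X",np.percentile(X,[.5,2,98,99.5]))
rect(P,(260,390,200,320),.1,.113,"mould");rect(P,(150,225,190,240),.037,.055,"pile s")
E
```

```text
t 23.3 pos [523.2   3.  172.4] yawY 87.0 tilt [ 0.001 -0.    -1.   ] F [-0.4 -0.1  0.1] w 0.848 ff 0.0 q [-0.02  0.34  1.89  0.    0.9  -1.53]
turn units -0.0 | shift units now [-3.07  0.04  0.9 ] | after turn [-3.07  0.04  0.9 ]
plane [-0.00883327 -0.00147307  0.10699884]
top X [0.63420445 0.63640387 0.73990046 0.7405087 ]
mould 2595 c [687.4  -4.1] wh [130.4 109.5] long axis deg 87.0 z 107.2 median-xy [695.1  -5. ]
pile s 829 c [ 444.7 -310.8] wh [ 54.1 150.2] long axis deg 94.1 z 45.1 median-xy [ 448.2 -305.6]
```

View pics/scene4.png

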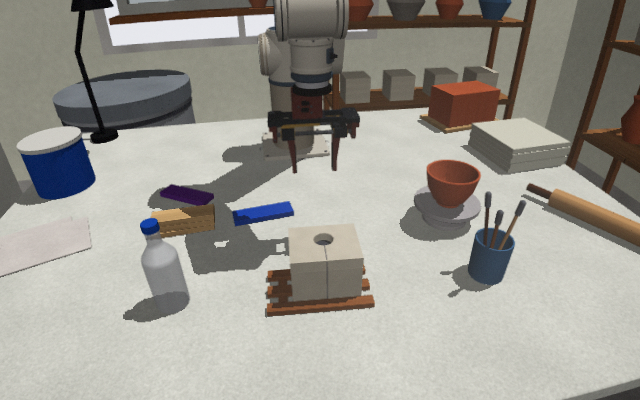

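The mould at (325,262) lies flat and square with its hole up at (323,240), overhanging about 14 mm. The pile is intact at (185,220), and the robot is clear of everything.

```bash
python3 -c "from rig import job; print(job.hand_in())"
```

```text
the job is handed in; nothing more can be done
None
```

I handed the job in at about 23 s: the spacer board lies squarely on the pile, the mould lies flat and square on the rack with its pour hole up (overhanging the front slat by about 14 mm), and the bowl, bottle and brush cup were not disturbed.

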